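# Rack the washed filling nozzles in order of size

## Robot

A 7-joint arm with a two-finger parallel gripper is mounted at the origin on the work surface. World frame = base frame: x ahead of the robot, y to its left, z up, the work surface at z = 0. Lengths are in m, angles in rad, forces in N, time in s.
With the tool pointing down it reaches from about 0.4 to 0.875 m from the base axis. Payload 19.3 kg.
Tool frame: the origin (TCP) lies midway between the tips of the shut fingers; the grasp point (between the pads) lies bot.pinch_z behind it (bot.pinch_z is the distance from the TCP to the grasp point, in m); z points along the fingers, y is the line along which they close (so a half turn about z gives the same grasp; the last joint's range is limited). The gripper opens to 85 mm and grips with 20 to 120 N. Pads are 22 mm wide; open, the fingers measure 114 mm over their backs; the gripper's body (76 mm by 85 mm) begins 54 mm behind the grasp point. The pads swing forward as they close: fully open they stand 13 mm farther back than shut.
Start: joints at [1.196, 0.521, -0.036, 1.599, 0.021, 1.021, -0.113], TCP at [0.188, -0.596, 0.231] pointing down, gripper open.
Joint ranges: [-2.91, 2.91], [-0.3, 2.13], [-1.5, 1.42], [0.17, 2.43], [-1.26, 4.41], [0.16, 1.93], [-2.52, 2.52]. Speed limits (rad/s): [1.89, 1.89, 2.39, 2.39, 3.01, 3.01, 3.01].

## Interface

Orientations are given as [roll, pitch, yaw] about the fixed x, y, z axes, in that order (R = Rz(yaw) Ry(pitch) Rx(roll)).
In Python, from workcell import readout, grab_frame, camera_info, workorder, bot gives the robot as it stands. The module is installed in compiled form; this text tells all that it offers.
- The arm moves only by the tool drive_tool, never from a script. Its argument "targets" is a list of rows, each an object of numbers: "dx", "dy", "dz": the shift along the tool's x, y, z as a fraction of full scale; "yaw": the turn about the tool's z as a fraction of full scale; "fingers": the closure, from 0 (fully open) to 1 (shut). In form: [{"dx": .., "dy": .., "dz": .., "yaw": .., "fingers": ..}, ...]. A call has 1 to 20 rows; each row shifts and turns the commanded pose from where the row before left it, along the tool's axes as they then stand; what a row does not reach is not made up. Full scale, the value 1, is 0.1 m for a shift and 90 degrees for a turn. A row lasts 1/10 s, in which the tool goes at most 50 mm and 8.59 degrees, less where a joint would pass 70% of its speed; a pose out of reach is approached as far as the arm can. A call with a number of a shift or a turn outside -1 to 1 is refused whole. A call with a gripper value outside its range is refused whole. The fingers move at their own pace and stop on an object; "squeeze" is the grip in N (left out, the last holds). Time passes only in rows, so rows that do not move let the fingers close. It gives the time, the measured TCP pose, the force, the opening and the grip force at its end, in the units of the state.
- readout.observe(): the state, without advancing time (a new reading comes with each control period).
- grab_frame(name): name is "side" or "top" or "wrist"; returns the picture (480x640x3 uint8, blue, green, red); there is no depth.
- camera_info(name): a dict with "fx", "fy", "cx", "cy" (pixels), "T" (4x4, takes a point from camera to world coordinates); the wrist camera has in their place "hand_eye" (4x4, takes a point from camera to tool coordinates, whose origin is the TCP and whose axes are the flange's). Camera axes: x right, y up, looking along -z (the intrinsics and any distortion apply to the point x, -y, -z); pixel columns grow to the right and rows downward; lengths in m; the calibration is good to about 2 mm. A picture is of the moment at which its call begins: read the wrist's pose just before it. camera_info takes no time and is no camera call.
- workorder.job_done(): hands the job in; it is judged then, once.
The state is a dict: "clock": time; "qpos": joint angles; "qd": joint speeds; "joint_efforts": joint torques, N m; "position": TCP position; "tool_rot": TCP orientation; "force": force on the tool from outside, world axes, zero at the start; "moment": the same for the moment, N m; "grip_width": finger opening in m; "finger_force": force on a finger pad.
Only numpy, scipy, OpenCV 4.12 (cv2) and the standard library are available. Lean on these libraries where they do the work, as an engineer would, in place of code of your own. Each camera call takes 0.05 s, during which the arm holds its last target. There are 200 camera calls.

## Task

Put the four washed filling nozzles back on the change-part rack without tipping any over: stand each one upright in the middle of its own blue seat, in order of size along the row, with the largest on the seat next to the yellow big-nozzle tag and the smallest on the seat next to the white small-nozzle tag.

Things in the scene. Friction and masses are not known exactly. Their poses are not given: they have to be found in the camera images.
- nozzle_a: The largest of four loose stainless filling nozzles, upright at the start: 115 mm tall; at the foot a round flange 66 mm across, 7 mm thick, then a cone, then a straight spout 34 mm across over the top 60 mm (grip it there from above) with a dark open bore. About 300 g. Origin: centre of the flange's underside, z up the spout.
- nozzle_b: The second largest of four loose stainless filling nozzles, upright at the start: 95 mm tall; at the foot a round flange 58 mm across, 7 mm thick, then a cone, then a straight spout 30 mm across over the top 52 mm (grip it there from above) with a dark open bore. About 220 g. Origin: centre of the flange's underside, z up the spout.
- nozzle_c: The third largest of four loose stainless filling nozzles, upright at the start: 75 mm tall; at the foot a round flange 50 mm across, 7 mm thick, then a cone, then a straight spout 26 mm across over the top 44 mm (grip it there from above) with a dark open bore. About 150 g. Origin: centre of the flange's underside, z up the spout.
- nozzle_d: The smallest of four loose stainless filling nozzles, upright at the start: 58 mm tall; at the foot a round flange 42 mm across, 7 mm thick, then a cone, then a straight spout 22 mm across over the top 36 mm (grip it there from above) with a dark open bore. About 100 g. Origin: centre of the flange's underside, z up the spout.
- seat_p: One of four identical blue round seats fixed in a row on the steel rack, about 95 mm apart (which name is where in the row varies): flat disc 78 mm across, 5 mm thick, light-blue ring near its edge. Origin: centre of its underside, 12 mm above the table; top 5 mm higher. A guard rail (top 54 mm above the table) runs 75 mm from the row on its far side.
- seat_q: One of four identical blue round seats fixed in a row on the steel rack, about 95 mm apart (which name is where in the row varies): flat disc 78 mm across, 5 mm thick, light-blue ring near its edge. Origin: centre of its underside, 12 mm above the table; top 5 mm higher. A guard rail (top 54 mm above the table) runs 75 mm from the row on its far side.
- seat_r: One of four identical blue round seats fixed in a row on the steel rack, about 95 mm apart (which name is where in the row varies): flat disc 78 mm across, 5 mm thick, light-blue ring near its edge. Origin: centre of its underside, 12 mm above the table; top 5 mm higher. A guard rail (top 54 mm above the table) runs 75 mm from the row on its far side.
- seat_s: One of four identical blue round seats fixed in a row on the steel rack, about 95 mm apart (which name is where in the row varies): flat disc 78 mm across, 5 mm thick, light-blue ring near its edge. Origin: centre of its underside, 12 mm above the table; top 5 mm higher. A guard rail (top 54 mm above the table) runs 75 mm from the row on its far side.
- tag_big: Yellow tag plate with the black outline of a big nozzle, 76 x 50 x 4 mm, lying flat on one end of the rack, in line with the seats and about 72 mm from the nearest seat's centre: marks the end for the largest nozzle. It may be at either end. Origin at the centre of its underside.
- tag_small: White tag plate with the black outline of a small nozzle, 76 x 50 x 4 mm, lying flat on the other end of the rack: marks the end for the smallest nozzle. Origin at the centre of its underside.

How it is judged:
At the end, for the whole second after the job is handed in: Each nozzle stands on its seat, released, upright (within 0.1 rad) and at rest, its flange centred within 12 mm of the seat's centre; counted from the yellow tag the seats hold the largest, second, third and smallest nozzle (((horizontal distance between nozzle_a and seat_p below 0.012 m and z of nozzle_a in the frame of seat_p below 0.01 m and horizontal distance between seat_p and tag_big between 0.0425 and 0.1025 m) or (horizontal distance between nozzle_a and seat_q below 0.012 m and z of nozzle_a in the frame of seat_q below 0.01 m and horizontal distance between seat_q and tag_big between 0.0425 and 0.1025 m) or (horizontal distance between nozzle_a and seat_r below 0.012 m and z of nozzle_a in the frame of seat_r below 0.01 m and horizontal distance between seat_r and tag_big between 0.0425 and 0.1025 m) or (horizontal distance between nozzle_a and seat_s below 0.012 m and z of nozzle_a in the frame of seat_s below 0.01 m and horizontal distance between seat_s and tag_big between 0.0425 and 0.1025 m)) and angle between each of nozzle_a, nozzle_b, nozzle_c, nozzle_d's own z axis and vertical below 0.1 rad and linear speed of each of nozzle_a, nozzle_b, nozzle_c, nozzle_d below 0.02 m/s and angular speed of each of nozzle_a, nozzle_b, nozzle_c, nozzle_d below 0.2 rad/s and ((horizontal distance between nozzle_b and seat_p below 0.012 m and z of nozzle_b in the frame of seat_p below 0.01 m and horizontal distance between seat_p and tag_big between 0.1375 and 0.1975 m) or (horizontal distance between nozzle_b and seat_q below 0.012 m and z of nozzle_b in the frame of seat_q below 0.01 m and horizontal distance between seat_q and tag_big between 0.1375 and 0.1975 m) or (horizontal distance between nozzle_b and seat_r below 0.012 m and z of nozzle_b in the frame of seat_r below 0.01 m and horizontal distance between seat_r and tag_big between 0.1375 and 0.1975 m) or (horizontal distance between nozzle_b and seat_s below 0.012 m and z of nozzle_b in the frame of seat_s below 0.01 m and horizontal distance between seat_s and tag_big between 0.1375 and 0.1975 m)) and ((horizontal distance between nozzle_c and seat_p below 0.012 m and z of nozzle_c in the frame of seat_p below 0.01 m and horizontal distance between seat_p and tag_big between 0.2325 and 0.2925 m) or (horizontal distance between nozzle_c and seat_q below 0.012 m and z of nozzle_c in the frame of seat_q below 0.01 m and horizontal distance between seat_q and tag_big between 0.2325 and 0.2925 m) or (horizontal distance between nozzle_c and seat_r below 0.012 m and z of nozzle_c in the frame of seat_r below 0.01 m and horizontal distance between seat_r and tag_big between 0.2325 and 0.2925 m) or (horizontal distance between nozzle_c and seat_s below 0.012 m and z of nozzle_c in the frame of seat_s below 0.01 m and horizontal distance between seat_s and tag_big between 0.2325 and 0.2925 m)) and ((horizontal distance between nozzle_d and seat_p below 0.012 m and z of nozzle_d in the frame of seat_p below 0.01 m and horizontal distance between seat_p and tag_big between 0.3275 and 0.3875 m) or (horizontal distance between nozzle_d and seat_q below 0.012 m and z of nozzle_d in the frame of seat_q below 0.01 m and horizontal distance between seat_q and tag_big between 0.3275 and 0.3875 m) or (horizontal distance between nozzle_d and seat_r below 0.012 m and z of nozzle_d in the frame of seat_r below 0.01 m and horizontal distance between seat_r and tag_big between 0.3275 and 0.3875 m) or (horizontal distance between nozzle_d and seat_s below 0.012 m and z of nozzle_d in the frame of seat_s below 0.01 m and horizontal distance between seat_s and tag_big between 0.3275 and 0.3875 m))); the robot touches nothing.
It fails at once if the largest nozzle is tipped over (leans more than 40 degrees) (angle between nozzle_a's own z axis and vertical above 0.7 rad).
It fails at once if the second largest nozzle is tipped over (leans more than 40 degrees) (angle between nozzle_b's own z axis and vertical above 0.7 rad).
It fails at once if the third largest nozzle is tipped over (leans more than 40 degrees) (angle between nozzle_c's own z axis and vertical above 0.7 rad).
It fails at once if the smallest nozzle is tipped over (leans more than 40 degrees) (angle between nozzle_d's own z axis and vertical above 0.7 rad).
It also fails if it takes over 112 s, if anything falls off the work surface, if the arm or the gripper's body presses on something with over 40 N, if the wrist force passes 120 N, or if a joint passes its speed limit or range.

## Working session

There is one attempt and no reset: what is moved stays moved. The work goes in short steps, Python scripts to look and compute and a tool call to move; the robot and the scene stay as the last step left them, time stands still between calls to the robot, and variables do not carry over. Pictures are saved under pics/ and viewed, at most 14 in all, crops included, and the job is handed in when it is done.

Besides the shell and the picture viewer there is one more tool, called after "Call:" by a JSON object that holds its "fn" and its "kwargs", one argument or row to a line. drive_tool: Moves the arm, as the interface text tells. Shift numbers are shares of 0.1 m and turn numbers shares of 90 degrees, none past 1 either way. Its arguments: {"type":"object","properties":{"targets":{"type":"array","items":{"type":"object","properties":{"dx":{"type":"number","minimum":-1,"maximum":1},"dy":{"type":"number","minimum":-1,"maximum":1},"dz":{"type":"number","minimum":-1,"maximum":1},"yaw":{"type":"number","minimum":-1,"maximum":1},"fingers":{"type":"number"}}}},"squeeze":{"type":"number"}},"required":["targets"]}

```bash
mkdir -p pics
python3 - <<'E'
from workcell import *
import cv2,numpy as np
s=readout.observe();print(s, bot.pinch_z)
for n in("top","side"):
    cv2.imwrite(f"pics/{n}0.png",grab_frame(n));print(n,camera_info(n))
print(camera_info("wrist"))
E
```

```text
{'clock': 0.0, 'qpos': array([ 1.19581579,  0.52201766, -0.0363234 ,  1.5999927 ,  0.02118673,
        1.02110168, -0.11281434]), 'qd': array([-0.00092045, -0.00010388,  0.00181964, -0.00036027,  0.00096983,
        0.00124314, -0.00200008]), 'joint_efforts': array([-1.76368743e-03, -9.27115846e+01,  1.97728246e+00, -3.69933665e+01,
        1.74145232e-02,  8.10366852e-03, -4.52430481e-05]), 'position': array([ 0.18741856, -0.59588788,  0.23072898]), 'tool_rot': array([-3.14046002e+00,  7.16693014e-05,  3.04745584e-01]), 'force': array([-1.09787217, -0.31911831,  0.12909173]), 'moment': array([ 0.0177748 , -0.00436521, -0.00712311]), 'finger_force': 0.0, 'grip_width': 0.08546230986576313} 0.0187
top {'fx': 508.15923024468526, 'fy': 508.15923024468526, 'cx': 323.39803539608033, 'cy': 246.90926063202716, 'T': array([[ 0.00615519,  0.99778449, -0.06624364,  0.4689311 ],
       [-0.99997939,  0.00626259,  0.00141376,  0.00122243],
       [ 0.00182548,  0.06623358,  0.99780248,  1.18840593],
       [ 0.        ,  0.        ,  0.        ,  1.        ]])}
side {'fx': 480.3698191246708, 'fy': 480.3698191246708, 'cx': 324.22464946917364, 'cy': 239.11227614125647, 'T': array([[ 0.70756356,  0.48284346, -0.51596124,  0.08893369],
       [-0.70639798,  0.50278301, -0.49820793, -0.4387416 ],
       [ 0.01886011,  0.71698775,  0.69683058,  0.65988228],
       [ 0.        ,  0.        ,  0.        ,  1.        ]])}
{'fx': 398.02811693814635, 'fy': 398.02811693814635, 'cx': 320.69496482040614, 'cy': 239.95777278623981, 'hand_eye': array([[-4.82574896e-04,  9.49051228e-01,  3.15121459e-01,
         8.05526154e-02],
       [ 9.99999815e-01,  3.41684324e-04,  5.02342432e-04,
         9.78347621e-04],
       [ 3.69076639e-04,  3.15121643e-01, -9.49051218e-01,
        -1.41960781e-01],
       [ 0.00000000e+00,  0.00000000e+00,  0.00000000e+00,
         1.00000000e+00]])}
```

View pics/top0.png

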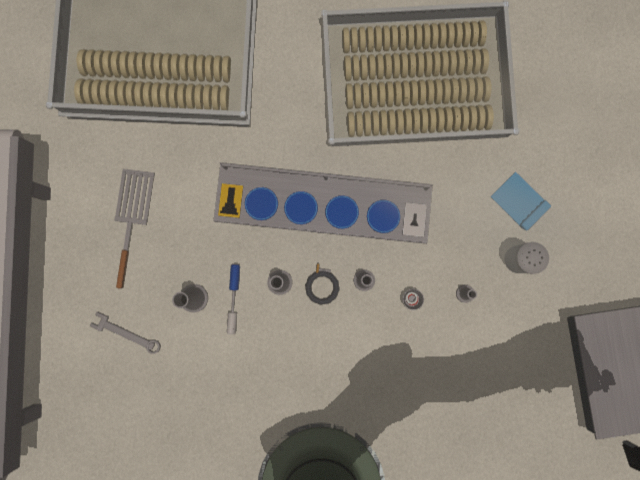

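View pics/side0.png

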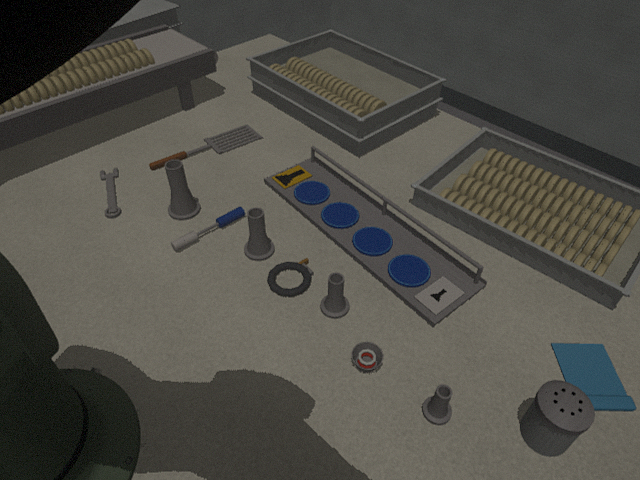

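Top view: yellow tag (230,200), seats at (262,203), (301,208), (342,211), (384,216), white tag (415,219). Nozzles a to d are near (190,298), (279,281), (365,280), (466,293). In the side view the spout tops are near (174,165), (256,214), (336,278), (443,391).

```bash
cat > h.py <<'E'
import numpy as np,cv2
from workcell import *
from scipy.spatial.transform import Rotation as R
def pose():
    s=readout.observe();T=np.eye(4);T[:3,:3]=R.from_euler('xyz',s['tool_rot']).as_matrix();T[:3,3]=s['position'];return T,s
def ray(n,u,v,T=None):
    c=camera_info(n);T=c['T'] if T is None else T
    return T[:3,3],T[:3,:3]@np.array([(u-c['cx'])/c['fx'],-(v-c['cy'])/c['fy'],-1])
def onz(n,u,v,z,T=None):
    o,d=ray(n,u,v,T);return o+d*(z-o[2])/d[2]
def tri(a,b):
    (o,d),(p,e)=a,b;d=d/np.linalg.norm(d);e=e/np.linalg.norm(e)
    t=np.linalg.lstsq(np.c_[d,-e],p-o,rcond=None)[0];A=o+t[0]*d;B=p+t[1]*e
    return (A+B)/2,np.linalg.norm(A-B)
E
python3 - <<'E'
from h import *
t=cv2.imread('pics/top0.png');s=cv2.imread('pics/side0.png')
for n,im in(('top',t),('side',s)):
    h=cv2.cvtColor(im,cv2.COLOR_BGR2HSV);m=cv2.inRange(h,(105,120,50),(125,255,255))
    for c in cv2.findContours(m,0,2)[0]:
        if cv2.contourArea(c)>500:
            e=cv2.fitEllipse(cv2.convexHull(c));print(n,np.round(e[0],1),np.round(e[1],1),onz(n,*e[0],.017).round(4))
    m=cv2.inRange(h,(20,150,100),(32,255,255))
    for c in cv2.findContours(m,0,2)[0]:
        if cv2.contourArea(c)>200:
            e=cv2.boundingRect(c);print('yel',e,onz(n,e[0]+e[2]/2,e[1]+e[3]/2,.016).round(4))
P=[[(190,298),(279,281),(365,280),(466,293)],[(174,167),(256,216),(336,280),(443,393)]]
row=[np.hstack([cv2.resize(cv2.getRectSubPix(im,(40,40),p),(200,200),interpolation=2) for p in ps]) for im,ps in zip((t,s),P)]
cv2.imwrite('pics/c0.png',np.vstack(row))
E
```

```text
top [382.6 216.6] [29.8 32. ] [ 0.6179 -0.1374  0.017 ]
top [341.4 211.8] [31.5 31.9] [ 0.6287 -0.0417  0.017 ]
top [300.4 207.5] [31.6 32. ] [0.638  0.0534 0.017 ]
top [260.9 203.3] [31.3 32.3] [0.6472 0.1455 0.017 ]
yel (218, 184, 25, 33) [0.6536 0.2163 0.016 ]
side [408.7 270.3] [31.4 42.7] [ 0.6179 -0.1422  0.017 ]
side [372.  240.9] [28.2 39.9] [ 0.6277 -0.046   0.017 ]
side [339.6 214.8] [25.6 37.3] [0.6374 0.0493 0.017 ]
side [311.5 192.3] [23.  35.4] [0.6465 0.1411 0.017 ]
```

View pics/c0.png

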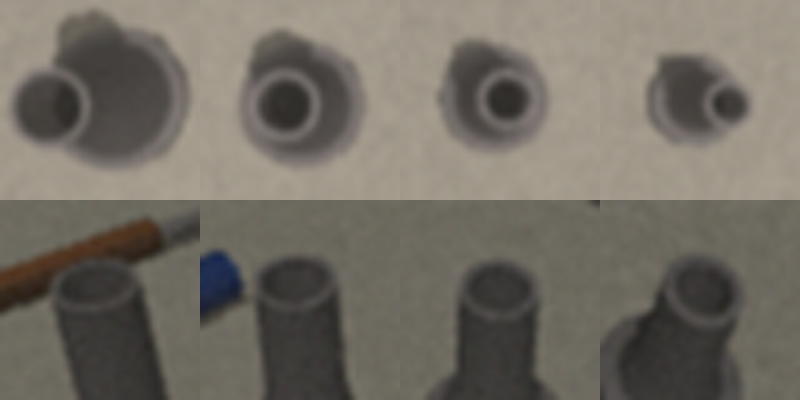

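The crop shows clear spout rims in both views: top a (180,299), b (276.2,282), c (366.6,280), d (471.8,293.6); side a (173.4,164.4), b (255.2,212.8), c (335.6,278), d (443.6,391.4).

Run:
```python
from h import *
t=[(180,299),(276.2,282),(366.6,280),(471.8,293.6)];s=[(173.4,164.4),(255.2,212.8),(335.6,278),(443.6,391.4)]
for a,b,h in zip(t,s,(.115,.095,.075,.058)):
    p,g=tri(ray('top',*a),ray('side',*b));print(p.round(4),round(g,4),onz('top',*a,h).round(4),onz('side',*b,h).round(4))
```

```text
[0.4294 0.3004 0.113 ] 0.0021 [0.4286 0.3004 0.115 ] [0.4289 0.2969 0.115 ]
[0.4662 0.1    0.0935] 0.0021 [0.4654 0.1005 0.095 ] [0.466  0.0979 0.095 ]
[ 0.4715 -0.096   0.0741] 0.0017 [ 0.4709 -0.0953  0.075 ] [ 0.4716 -0.097   0.075 ]
[ 0.4425 -0.3311  0.0558] 0.001 [ 0.4423 -0.33    0.058 ] [ 0.4416 -0.3319  0.058 ]
```

Call:
{"fn": "drive_tool", "kwargs": {
  "targets": [
    {"yaw": -0.09, "fingers": 0},
    {"yaw": -0.09},
    {"yaw": -0.09},
    {"yaw": -0.09},
    {"yaw": -0.09},
    {"yaw": -0.09},
    {"yaw": -0.09},
    {"yaw": -0.09},
    {"yaw": -0.086},
    {}
  ],
  "squeeze": 40
}}

```text
invalid input
```

Call:
{"fn": "drive_tool", "kwargs": {
  "targets": [
    {"dx": 0, "dy": 0, "dz": 0, "yaw": -0.09, "fingers": 0},
    {"dx": 0, "dy": 0, "dz": 0, "yaw": -0.09, "fingers": 0},
    {"dx": 0, "dy": 0, "dz": 0, "yaw": -0.09, "fingers": 0},
    {"dx": 0, "dy": 0, "dz": 0, "yaw": -0.09, "fingers": 0},
    {"dx": 0, "dy": 0, "dz": 0, "yaw": -0.09, "fingers": 0},
    {"dx": 0, "dy": 0, "dz": 0, "yaw": -0.09, "fingers": 0},
    {"dx": 0, "dy": 0, "dz": 0, "yaw": -0.09, "fingers": 0},
    {"dx": 0, "dy": 0, "dz": 0, "yaw": -0.09, "fingers": 0},
    {"dx": 0, "dy": 0, "dz": 0, "yaw": -0.086, "fingers": 0},
    {"dx": 0, "dy": 0, "dz": 0, "yaw": 0, "fingers": 0}
  ],
  "squeeze": 40
}}

```text
clock: 1.1
position: [0.1873, -0.5961, 0.2309]
tool_rot: [3.142, -0.001, 1.573]
force: [-0.5, 0.6, -0.7]
grip_width: 0.0854
finger_force: 0.0
```

Call:
{"fn": "drive_tool", "kwargs": {
  "targets": [
    {"dx": 0.22, "dy": 0.21, "dz": 0, "yaw": 0, "fingers": 0},
    {"dx": 0.22, "dy": 0.21, "dz": 0, "yaw": 0, "fingers": 0},
    {"dx": 0.22, "dy": 0.21, "dz": 0, "yaw": 0, "fingers": 0},
    {"dx": 0.22, "dy": 0.21, "dz": 0, "yaw": 0, "fingers": 0},
    {"dx": 0.22, "dy": 0.21, "dz": 0, "yaw": 0, "fingers": 0},
    {"dx": 0.22, "dy": 0.21, "dz": 0, "yaw": 0, "fingers": 0},
    {"dx": 0.22, "dy": 0.21, "dz": 0, "yaw": 0, "fingers": 0},
    {"dx": 0.22, "dy": 0.21, "dz": 0, "yaw": 0, "fingers": 0},
    {"dx": 0.22, "dy": 0.21, "dz": 0, "yaw": 0, "fingers": 0},
    {"dx": 0.22, "dy": 0.21, "dz": 0, "yaw": 0, "fingers": 0},
    {"dx": 0.22, "dy": 0.21, "dz": 0, "yaw": 0, "fingers": 0},
    {"dx": 0.22, "dy": 0.21, "dz": 0, "yaw": 0, "fingers": 0},
    {"dx": 0, "dy": 0, "dz": 0, "yaw": 0, "fingers": 0},
    {"dx": 0, "dy": 0, "dz": 0, "yaw": 0, "fingers": 0}
  ]
}}

```text
clock: 2.5
position: [0.4397, -0.3318, 0.2311]
tool_rot: [-3.141, -0.0, 1.569]
force: [-0.0, -1.5, -0.5]
grip_width: 0.0855
finger_force: 0.0
```

Run:
```python
from h import *
T,s=pose();cv2.imwrite('pics/w1.png',grab_frame('wrist'));print(s['position'],s['tool_rot'])
C=T@camera_info('wrist')['hand_eye'];c=camera_info('wrist')
p=np.linalg.inv(C)@np.array([.442,-.331,.058,1]);print('expect',c['cx']-c['fx']*p[0]/p[2],c['cy']+c['fy']*p[1]/p[2])
```

```text
[ 0.43966846 -0.33182818  0.23113566] [-3.14125942e+00 -1.81990947e-04  1.56864084e+00]
expect 323.8879133613456 210.38920067451377
```

View pics/w1.png

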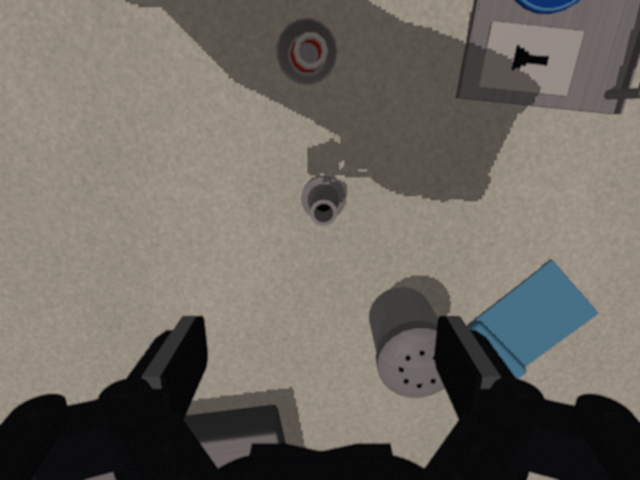

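Rim at (322.5,211), within 1.5 px of prediction. Descending on d.

Call:
{"fn": "drive_tool", "kwargs": {
  "targets": [
    {"dx": 0.01, "dy": 0.02, "dz": 0.25, "yaw": 0, "fingers": 0},
    {"dx": 0, "dy": 0, "dz": 0.3, "yaw": 0, "fingers": 0},
    {"dx": 0, "dy": 0, "dz": 0.3, "yaw": 0, "fingers": 0},
    {"dx": 0, "dy": 0, "dz": 0.3, "yaw": 0, "fingers": 0},
    {"dx": 0, "dy": 0, "dz": 0.3, "yaw": 0, "fingers": 0},
    {"dx": 0, "dy": 0, "dz": 0.3, "yaw": 0, "fingers": 0},
    {"dx": 0, "dy": 0, "dz": 0.2, "yaw": 0, "fingers": 0},
    {"dx": 0, "dy": 0, "dz": 0.09, "yaw": 0, "fingers": 0},
    {"dx": 0, "dy": 0, "dz": 0, "yaw": 0, "fingers": 0},
    {"dx": 0, "dy": 0, "dz": 0, "yaw": 0, "fingers": 0}
  ]
}}

```text
clock: 3.55
position: [0.4417, -0.3318, 0.0281]
tool_rot: [3.141, 0.001, 1.57]
force: [-0.1, -0.5, -0.4]
grip_width: 0.0854
finger_force: 0.0
```

Call:
{"fn": "drive_tool", "kwargs": {
  "targets": [
    {"dx": 0, "dy": 0, "dz": 0, "yaw": 0, "fingers": 0.3},
    {"dx": 0, "dy": 0, "dz": 0, "yaw": 0, "fingers": 0.5},
    {"dx": 0, "dy": 0, "dz": 0, "yaw": 0, "fingers": 1},
    {"dx": 0, "dy": 0, "dz": 0, "yaw": 0, "fingers": 1},
    {"dx": 0, "dy": 0, "dz": 0, "yaw": 0, "fingers": 1},
    {"dx": 0, "dy": 0, "dz": 0, "yaw": 0, "fingers": 1},
    {"dx": 0, "dy": 0, "dz": 0, "yaw": 0, "fingers": 1},
    {"dx": 0, "dy": 0, "dz": 0, "yaw": 0, "fingers": 1},
    {"dx": 0, "dy": 0, "dz": 0, "yaw": 0, "fingers": 1},
    {"dx": 0, "dy": 0, "dz": 0, "yaw": 0, "fingers": 1},
    {"dx": 0, "dy": 0, "dz": 0, "yaw": 0, "fingers": 1},
    {"dx": 0, "dy": 0, "dz": 0, "yaw": 0, "fingers": 1}
  ],
  "squeeze": 40
}}

```text
clock: 4.75
position: [0.4417, -0.3313, 0.0276]
tool_rot: [3.141, 0.0, 1.571]
force: [-1.4, -0.0, 6.6]
grip_width: 0.0213
finger_force: 38.8
```

Call:
{"fn": "drive_tool", "kwargs": {
  "targets": [
    {"dx": 0, "dy": 0, "dz": -0.1, "yaw": 0, "fingers": 1},
    {"dx": 0, "dy": 0, "dz": -0.2, "yaw": 0, "fingers": 1},
    {"dx": 0, "dy": 0, "dz": -0.2, "yaw": 0, "fingers": 1},
    {"dx": 0, "dy": 0, "dz": -0.2, "yaw": 0, "fingers": 1},
    {"dx": 0.1, "dy": 0.1, "dz": -0.1, "yaw": 0, "fingers": 1},
    {"dx": 0.2, "dy": 0.18, "dz": 0, "yaw": 0, "fingers": 1},
    {"dx": 0.2, "dy": 0.18, "dz": 0, "yaw": 0, "fingers": 1},
    {"dx": 0.2, "dy": 0.18, "dz": 0, "yaw": 0, "fingers": 1},
    {"dx": 0.2, "dy": 0.18, "dz": 0, "yaw": 0, "fingers": 1},
    {"dx": 0.2, "dy": 0.18, "dz": 0, "yaw": 0, "fingers": 1},
    {"dx": 0.2, "dy": 0.18, "dz": 0, "yaw": 0, "fingers": 1},
    {"dx": 0.2, "dy": 0.18, "dz": 0, "yaw": 0, "fingers": 1},
    {"dx": 0.2, "dy": 0.18, "dz": 0, "yaw": 0, "fingers": 1},
    {"dx": 0.15, "dy": 0.15, "dz": 0, "yaw": 0, "fingers": 1},
    {"dx": 0.06, "dy": 0.07, "dz": 0, "yaw": 0, "fingers": 1},
    {"dx": 0, "dy": 0, "dz": 0, "yaw": 0, "fingers": 1},
    {"dx": 0, "dy": 0, "dz": 0, "yaw": 0, "fingers": 1}
  ]
}}

```text
clock: 6.45
position: [0.6169, -0.1409, 0.1072]
tool_rot: [-3.141, 0.0, 1.57]
force: [-0.0, -1.0, -0.9]
grip_width: 0.0208
finger_force: 39.2
```

```bash
cat >> h.py <<'E'
def seats(n,im,T=None):
    h=cv2.cvtColor(im,cv2.COLOR_BGR2HSV);m=cv2.inRange(h,(105,120,40),(125,255,255))
    for c in cv2.findContours(m,0,2)[0]:
        if cv2.contourArea(c)>500:
            e=cv2.fitEllipse(cv2.convexHull(c));print(n,np.round(e[0],1),np.round(e[1],1),onz(n,*e[0],.017,T).round(4))
E
python3 - <<'E'
from h import *
T,s=pose();im=grab_frame('wrist');cv2.imwrite('pics/w2.png',im);print(s['position'],s['tool_rot'],s['grip_width'])
seats('wrist',im,T@camera_info('wrist')['hand_eye'])
E
```

```text
[ 0.6168716  -0.14089428  0.10716862] [-3.14085887e+00  4.45438897e-04  1.57029532e+00] 0.0208319740401472
wrist [325.4 242.7] [108.  114.8] [ 0.6195 -0.1398  0.017 ]
wrist [343.5  73.6] [130.9 141.5] [ 0.629  -0.0435  0.017 ]
wrist [343.4  73. ] [141.2 153. ] [ 0.629  -0.0432  0.017 ]
```

View pics/w2.png

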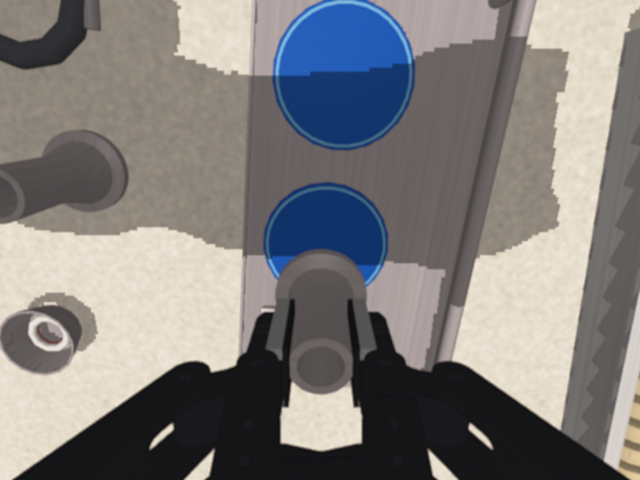

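Call:
{"fn": "drive_tool", "kwargs": {
  "targets": [
    {"dx": 0, "dy": 0.02, "dz": 0.1, "yaw": 0, "fingers": 1},
    {"dx": 0, "dy": 0, "dz": 0.2, "yaw": 0, "fingers": 1},
    {"dx": 0, "dy": 0, "dz": 0.2, "yaw": 0, "fingers": 1},
    {"dx": 0, "dy": 0, "dz": 0.09, "yaw": 0, "fingers": 1},
    {"dx": 0, "dy": 0, "dz": 0.03, "yaw": 0, "fingers": 1},
    {"dx": 0, "dy": 0, "dz": 0, "yaw": 0, "fingers": 1},
    {"dx": 0, "dy": 0, "dz": 0, "yaw": 0, "fingers": 1}
  ]
}}

```text
clock: 7.2
position: [0.6197, -0.1405, 0.0456]
tool_rot: [3.141, 0.0, 1.57]
force: [0.8, -0.2, 0.3]
grip_width: 0.0207
finger_force: 39.3
```

Call:
{"fn": "drive_tool", "kwargs": {
  "targets": [
    {"dx": 0, "dy": 0, "dz": 0.01, "yaw": 0, "fingers": 0.6},
    {"dx": 0, "dy": 0, "dz": 0, "yaw": 0, "fingers": 0.5},
    {"dx": 0, "dy": 0, "dz": 0, "yaw": 0, "fingers": 0.3},
    {"dx": 0, "dy": 0, "dz": 0, "yaw": 0, "fingers": 0},
    {"dx": 0, "dy": 0, "dz": 0, "yaw": 0, "fingers": 0},
    {"dx": 0, "dy": 0, "dz": 0, "yaw": 0, "fingers": 0},
    {"dx": 0, "dy": 0, "dz": 0, "yaw": 0, "fingers": 0},
    {"dx": 0, "dy": 0, "dz": 0, "yaw": 0, "fingers": 0}
  ]
}}

```text
clock: 8.0
position: [0.6195, -0.1402, 0.0443]
tool_rot: [-3.142, -0.0, 1.571]
force: [0.2, -0.7, 0.1]
grip_width: 0.0857
finger_force: 0.0
```

Call:
{"fn": "drive_tool", "kwargs": {
  "targets": [
    {"dx": 0, "dy": 0, "dz": -0.1, "yaw": 0, "fingers": 0},
    {"dx": 0, "dy": 0, "dz": -0.2, "yaw": 0, "fingers": 0},
    {"dx": 0, "dy": 0, "dz": -0.25, "yaw": 0, "fingers": 0},
    {"dx": 0, "dy": 0, "dz": -0.25, "yaw": 0, "fingers": 0},
    {"dx": 0, "dy": 0, "dz": -0.25, "yaw": 0, "fingers": 0},
    {"dx": 0, "dy": 0, "dz": -0.25, "yaw": 0, "fingers": 0},
    {"dx": 0.05, "dy": -0.18, "dz": 0, "yaw": 0, "fingers": 0},
    {"dx": 0.05, "dy": -0.2, "dz": 0, "yaw": 0, "fingers": 0},
    {"dx": 0.05, "dy": -0.2, "dz": 0, "yaw": 0, "fingers": 0},
    {"dx": 0.05, "dy": -0.2, "dz": 0, "yaw": 0, "fingers": 0},
    {"dx": 0.05, "dy": -0.2, "dz": 0, "yaw": 0, "fingers": 0},
    {"dx": 0.05, "dy": -0.2, "dz": 0, "yaw": 0, "fingers": 0},
    {"dx": 0.05, "dy": -0.2, "dz": 0, "yaw": 0, "fingers": 0},
    {"dx": 0.1, "dy": -0.1, "dz": 0, "yaw": 0, "fingers": 0},
    {"dx": 0, "dy": 0, "dz": 0, "yaw": 0, "fingers": 0},
    {"dx": 0, "dy": 0, "dz": 0, "yaw": 0, "fingers": 0}
  ]
}}

```text
clock: 9.6
position: [0.4724, -0.095, 0.1748]
tool_rot: [3.14, 0.0, 1.571]
force: [0.5, 0.2, -0.8]
grip_width: 0.0853
finger_force: 0.0
```

```bash
cat >> h.py <<'E'
def expect(p):
    T,s=pose();c=camera_info('wrist');q=np.linalg.inv(T@c['hand_eye'])@np.r_[p,1]
    return np.array([c['cx']-c['fx']*q[0]/q[2],c['cy']+c['fy']*q[1]/q[2]])
def look(name,p):
    T,s=pose();im=grab_frame('wrist');print(s['position'],s['tool_rot']);e=expect(p)
    w=cv2.resize(cv2.getRectSubPix(im,(100,100),e),(400,400),interpolation=2)
    cv2.drawMarker(w,(200,200),(0,0,255),0,20);cv2.imwrite(name,w);print('expect',e.round(1))
E
python3 - <<'E'
from h import *
look('pics/w3.png',(.471,-.096,.075))
E
```

```text
[ 0.47235865 -0.09498275  0.17480495] [3.14047809e+00 1.81930112e-04 1.57138867e+00]
expect [318.6 240.9]
```

View pics/w3.png

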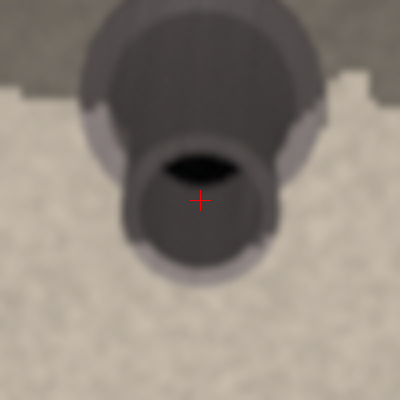

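Rim centre is 2 px below the marker in the crop, so c is about 0.7 mm from the estimate.

Call:
{"fn": "drive_tool", "kwargs": {
  "targets": [
    {"dx": -0.01, "dy": -0.01, "dz": 0.2, "yaw": 0, "fingers": 0},
    {"dx": 0, "dy": 0, "dz": 0.3, "yaw": 0, "fingers": 0},
    {"dx": 0, "dy": 0, "dz": 0.3, "yaw": 0, "fingers": 0},
    {"dx": 0, "dy": 0, "dz": 0.3, "yaw": 0, "fingers": 0},
    {"dx": 0, "dy": 0, "dz": 0.2, "yaw": 0, "fingers": 0},
    {"dx": 0, "dy": 0, "dz": 0.03, "yaw": 0, "fingers": 0},
    {"dx": 0, "dy": 0, "dz": 0, "yaw": 0, "fingers": 0.3},
    {"dx": 0, "dy": 0, "dz": 0, "yaw": 0, "fingers": 0.5},
    {"dx": 0, "dy": 0, "dz": 0, "yaw": 0, "fingers": 1},
    {"dx": 0, "dy": 0, "dz": 0, "yaw": 0, "fingers": 1},
    {"dx": 0, "dy": 0, "dz": 0, "yaw": 0, "fingers": 1},
    {"dx": 0, "dy": 0, "dz": 0, "yaw": 0, "fingers": 1},
    {"dx": 0, "dy": 0, "dz": 0, "yaw": 0, "fingers": 1},
    {"dx": 0, "dy": 0, "dz": 0, "yaw": 0, "fingers": 1},
    {"dx": 0, "dy": 0, "dz": 0, "yaw": 0, "fingers": 1},
    {"dx": 0, "dy": 0, "dz": 0, "yaw": 0, "fingers": 1},
    {"dx": 0, "dy": 0, "dz": 0, "yaw": 0, "fingers": 1}
  ],
  "squeeze": 40
}}

```text
clock: 11.35
position: [0.471, -0.0964, 0.042]
tool_rot: [3.14, 0.0, 1.571]
force: [-0.5, -0.1, 9.5]
grip_width: 0.0252
finger_force: 38.7
```

Call:
{"fn": "drive_tool", "kwargs": {
  "targets": [
    {"dx": 0, "dy": 0, "dz": -0.1, "yaw": 0, "fingers": 1},
    {"dx": 0, "dy": 0, "dz": -0.2, "yaw": 0, "fingers": 1},
    {"dx": 0, "dy": 0, "dz": -0.2, "yaw": 0, "fingers": 1},
    {"dx": 0, "dy": 0, "dz": -0.2, "yaw": 0, "fingers": 1},
    {"dx": 0.03, "dy": 0.1, "dz": -0.1, "yaw": 0, "fingers": 1},
    {"dx": 0.07, "dy": 0.2, "dz": 0, "yaw": 0, "fingers": 1},
    {"dx": 0.07, "dy": 0.2, "dz": 0, "yaw": 0, "fingers": 1},
    {"dx": 0.07, "dy": 0.2, "dz": 0, "yaw": 0, "fingers": 1},
    {"dx": 0.07, "dy": 0.2, "dz": 0, "yaw": 0, "fingers": 1},
    {"dx": 0.07, "dy": 0.2, "dz": 0, "yaw": 0, "fingers": 1},
    {"dx": 0.07, "dy": 0.2, "dz": 0, "yaw": 0, "fingers": 1},
    {"dx": 0.05, "dy": 0.2, "dz": 0, "yaw": 0, "fingers": 1},
    {"dx": 0.03, "dy": 0.08, "dz": 0, "yaw": 0, "fingers": 1},
    {"dx": 0, "dy": 0, "dz": 0, "yaw": 0, "fingers": 1},
    {"dx": 0, "dy": 0, "dz": 0, "yaw": 0, "fingers": 1}
  ]
}}

```text
clock: 12.85
position: [0.6276, -0.0435, 0.1214]
tool_rot: [-3.141, 0.0, 1.571]
force: [0.2, -0.2, -1.7]
grip_width: 0.0249
finger_force: 39.6
```

Run:
```python
from h import *
T,s=pose();im=grab_frame('wrist');print(s['position'],s['tool_rot'],s['grip_width'])
seats('wrist',im,T@camera_info('wrist')['hand_eye'])
```

```text
[ 0.62763685 -0.04349047  0.12139527] [-3.14082334e+00  1.31840049e-04  1.57071739e+00] 0.024867019423060393
wrist [323.  237.2] [102.5 108.6] [ 0.6289 -0.0434  0.017 ]
wrist [339.7  79.1] [132.6 142.6] [0.6383 0.0521 0.017 ]
```

Call:
{"fn": "drive_tool", "kwargs": {
  "targets": [
    {"dx": 0, "dy": 0.013, "dz": 0.1, "yaw": 0, "fingers": 1},
    {"dx": 0, "dy": 0, "dz": 0.2, "yaw": 0, "fingers": 1},
    {"dx": 0, "dy": 0, "dz": 0.2, "yaw": 0, "fingers": 1},
    {"dx": 0, "dy": 0, "dz": 0.09, "yaw": 0, "fingers": 1},
    {"dx": 0, "dy": 0, "dz": 0.03, "yaw": 0, "fingers": 1},
    {"dx": 0, "dy": 0, "dz": 0, "yaw": 0, "fingers": 1},
    {"dx": 0, "dy": 0, "dz": 0, "yaw": 0, "fingers": 1},
    {"dx": 0, "dy": 0, "dz": 0, "yaw": 0, "fingers": 0.6},
    {"dx": 0, "dy": 0, "dz": 0, "yaw": 0, "fingers": 0.5},
    {"dx": 0, "dy": 0, "dz": 0, "yaw": 0, "fingers": 0.3},
    {"dx": 0, "dy": 0, "dz": 0, "yaw": 0, "fingers": 0},
    {"dx": 0, "dy": 0, "dz": 0, "yaw": 0, "fingers": 0},
    {"dx": 0, "dy": 0, "dz": 0, "yaw": 0, "fingers": 0},
    {"dx": 0, "dy": 0, "dz": 0, "yaw": 0, "fingers": 0},
    {"dx": 0, "dy": 0, "dz": 0, "yaw": 0, "fingers": 0}
  ]
}}

```text
clock: 14.4
position: [0.6298, -0.0432, 0.0593]
tool_rot: [3.142, -0.0, 1.571]
force: [0.2, 0.4, 0.2]
grip_width: 0.0853
finger_force: 0.0
```

Call:
{"fn": "drive_tool", "kwargs": {
  "targets": [
    {"dx": 0, "dy": 0, "dz": -0.1, "yaw": 0, "fingers": 0},
    {"dx": 0, "dy": 0, "dz": -0.2, "yaw": 0, "fingers": 0},
    {"dx": 0, "dy": 0, "dz": -0.3, "yaw": 0, "fingers": 0},
    {"dx": 0, "dy": 0, "dz": -0.3, "yaw": 0, "fingers": 0},
    {"dx": 0, "dy": 0, "dz": -0.3, "yaw": 0, "fingers": 0},
    {"dx": 0, "dy": 0, "dz": -0.2, "yaw": 0, "fingers": 0},
    {"dx": 0.18, "dy": -0.2, "dz": 0, "yaw": 0, "fingers": 0},
    {"dx": 0.18, "dy": -0.2, "dz": 0, "yaw": 0, "fingers": 0},
    {"dx": 0.18, "dy": -0.2, "dz": 0, "yaw": 0, "fingers": 0},
    {"dx": 0.18, "dy": -0.2, "dz": 0, "yaw": 0, "fingers": 0},
    {"dx": 0.18, "dy": -0.2, "dz": 0, "yaw": 0, "fingers": 0},
    {"dx": 0.18, "dy": -0.2, "dz": 0, "yaw": 0, "fingers": 0},
    {"dx": 0.18, "dy": -0.2, "dz": 0, "yaw": 0, "fingers": 0},
    {"dx": 0.16, "dy": -0.24, "dz": 0, "yaw": 0, "fingers": 0},
    {"dx": 0, "dy": 0, "dz": 0, "yaw": 0, "fingers": 0},
    {"dx": 0, "dy": 0, "dz": 0, "yaw": 0, "fingers": 0}
  ]
}}

```text
clock: 16.0
position: [0.466, 0.099, 0.2001]
tool_rot: [3.14, 0.0, 1.572]
force: [1.2, -0.6, 0.2]
grip_width: 0.0854
finger_force: 0.0
```

Run:
```python
from h import *
look('pics/w4.png',(.4660,.099,.095))
```

```text
[0.4659693  0.09899821 0.2001261 ] [3.14035068e+00 1.46672545e-04 1.57163173e+00]
expect [320.2 236.5]
```

View pics/w4.png

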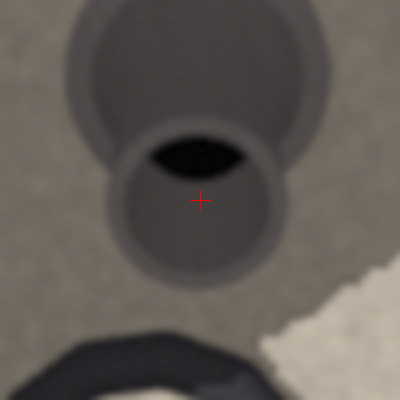

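Rim is within 1 px of the marker. Gripping b.

Call:
{"fn": "drive_tool", "kwargs": {
  "targets": [
    {"dx": 0, "dy": 0, "dz": 0.2, "yaw": 0, "fingers": 0},
    {"dx": 0, "dy": 0, "dz": 0.3, "yaw": 0, "fingers": 0},
    {"dx": 0, "dy": 0, "dz": 0.3, "yaw": 0, "fingers": 0},
    {"dx": 0, "dy": 0, "dz": 0.3, "yaw": 0, "fingers": 0},
    {"dx": 0, "dy": 0, "dz": 0.2, "yaw": 0, "fingers": 0},
    {"dx": 0, "dy": 0, "dz": 0.1, "yaw": 0, "fingers": 0},
    {"dx": 0, "dy": 0, "dz": 0, "yaw": 0, "fingers": 0.3},
    {"dx": 0, "dy": 0, "dz": 0, "yaw": 0, "fingers": 0.5},
    {"dx": 0, "dy": 0, "dz": 0, "yaw": 0, "fingers": 1},
    {"dx": 0, "dy": 0, "dz": 0, "yaw": 0, "fingers": 1},
    {"dx": 0, "dy": 0, "dz": 0, "yaw": 0, "fingers": 1},
    {"dx": 0, "dy": 0, "dz": 0, "yaw": 0, "fingers": 1},
    {"dx": 0, "dy": 0, "dz": 0, "yaw": 0, "fingers": 1},
    {"dx": 0, "dy": 0, "dz": 0, "yaw": 0, "fingers": 1},
    {"dx": 0, "dy": 0, "dz": 0, "yaw": 0, "fingers": 1},
    {"dx": 0, "dy": 0, "dz": 0, "yaw": 0, "fingers": 1},
    {"dx": 0, "dy": 0, "dz": 0, "yaw": 0, "fingers": 1}
  ],
  "squeeze": 40
}}

```text
clock: 17.75
position: [0.4664, 0.0989, 0.0601]
tool_rot: [3.14, -0.0, 1.571]
force: [-1.0, -0.6, 9.3]
grip_width: 0.0291
finger_force: 39.2
```

Call:
{"fn": "drive_tool", "kwargs": {
  "targets": [
    {"dx": 0, "dy": 0, "dz": -0.1, "yaw": 0, "fingers": 1},
    {"dx": 0, "dy": 0, "dz": -0.2, "yaw": 0, "fingers": 1},
    {"dx": 0, "dy": 0, "dz": -0.2, "yaw": 0, "fingers": 1},
    {"dx": 0, "dy": 0, "dz": -0.2, "yaw": 0, "fingers": 1},
    {"dx": -0.03, "dy": 0.1, "dz": -0.1, "yaw": 0, "fingers": 1},
    {"dx": -0.06, "dy": 0.2, "dz": 0, "yaw": 0, "fingers": 1},
    {"dx": -0.06, "dy": 0.2, "dz": 0, "yaw": 0, "fingers": 1},
    {"dx": -0.06, "dy": 0.2, "dz": 0, "yaw": 0, "fingers": 1},
    {"dx": -0.06, "dy": 0.2, "dz": 0, "yaw": 0, "fingers": 1},
    {"dx": -0.06, "dy": 0.2, "dz": 0, "yaw": 0, "fingers": 1},
    {"dx": -0.06, "dy": 0.2, "dz": 0, "yaw": 0, "fingers": 1},
    {"dx": -0.05, "dy": 0.2, "dz": 0, "yaw": 0, "fingers": 1},
    {"dx": -0.03, "dy": 0.15, "dz": 0, "yaw": 0, "fingers": 1},
    {"dx": 0, "dy": 0.07, "dz": 0, "yaw": 0, "fingers": 1},
    {"dx": 0, "dy": 0, "dz": 0, "yaw": 0, "fingers": 1},
    {"dx": 0, "dy": 0, "dz": 0, "yaw": 0, "fingers": 1}
  ]
}}

```text
clock: 19.35
position: [0.6371, 0.0522, 0.1395]
tool_rot: [-3.141, -0.0, 1.571]
force: [0.0, 0.1, -1.5]
grip_width: 0.0291
finger_force: 40.0
```

Run:
```python
from h import *
T,s=pose();im=grab_frame('wrist');print(s['position'],s['tool_rot'],s['grip_width'])
seats('wrist',im,T@camera_info('wrist')['hand_eye'])
```

```text
[0.63713959 0.0521776  0.13951691] [-3.14119984e+00 -2.36008837e-04  1.57127397e+00] 0.0291478351213572
wrist [322.8 230.3] [ 98.  101.9] [0.6384 0.0515 0.017 ]
wrist [337.7  87.5] [122.6 131.1] [0.6475 0.1442 0.017 ]
```

Target TCP z 0.077, x 0.638.

Call:
{"fn": "drive_tool", "kwargs": {
  "targets": [
    {"dx": 0, "dy": 0.01, "dz": 0.1, "yaw": 0, "fingers": 1},
    {"dx": 0, "dy": 0, "dz": 0.2, "yaw": 0, "fingers": 1},
    {"dx": 0, "dy": 0, "dz": 0.2, "yaw": 0, "fingers": 1},
    {"dx": 0, "dy": 0, "dz": 0.09, "yaw": 0, "fingers": 1},
    {"dx": 0, "dy": 0, "dz": 0.03, "yaw": 0, "fingers": 1},
    {"dx": 0, "dy": 0, "dz": 0, "yaw": 0, "fingers": 1},
    {"dx": 0, "dy": 0, "dz": 0, "yaw": 0, "fingers": 1},
    {"dx": 0, "dy": 0, "dz": 0, "yaw": 0, "fingers": 0.6},
    {"dx": 0, "dy": 0, "dz": 0, "yaw": 0, "fingers": 0.5},
    {"dx": 0, "dy": 0, "dz": 0, "yaw": 0, "fingers": 0.3},
    {"dx": 0, "dy": 0, "dz": 0, "yaw": 0, "fingers": 0},
    {"dx": 0, "dy": 0, "dz": 0, "yaw": 0, "fingers": 0},
    {"dx": 0, "dy": 0, "dz": 0, "yaw": 0, "fingers": 0},
    {"dx": 0, "dy": 0, "dz": 0, "yaw": 0, "fingers": 0},
    {"dx": 0, "dy": 0, "dz": 0, "yaw": 0, "fingers": 0}
  ]
}}

```text
clock: 20.9
position: [0.6388, 0.0518, 0.0773]
tool_rot: [-3.142, -0.0, 1.571]
force: [0.3, 0.6, -0.1]
grip_width: 0.0854
finger_force: 0.0
```

Call:
{"fn": "drive_tool", "kwargs": {
  "targets": [
    {"dx": 0, "dy": 0, "dz": -0.1, "yaw": 0, "fingers": 0},
    {"dx": 0, "dy": 0, "dz": -0.2, "yaw": 0, "fingers": 0},
    {"dx": 0, "dy": 0, "dz": -0.3, "yaw": 0, "fingers": 0},
    {"dx": 0, "dy": 0, "dz": -0.3, "yaw": 0, "fingers": 0},
    {"dx": 0, "dy": 0, "dz": -0.3, "yaw": 0, "fingers": 0},
    {"dx": 0, "dy": 0, "dz": -0.2, "yaw": 0, "fingers": 0},
    {"dx": 0.24, "dy": -0.2, "dz": 0, "yaw": 0, "fingers": 0},
    {"dx": 0.24, "dy": -0.2, "dz": 0, "yaw": 0, "fingers": 0},
    {"dx": 0.24, "dy": -0.2, "dz": 0, "yaw": 0, "fingers": 0},
    {"dx": 0.24, "dy": -0.2, "dz": 0, "yaw": 0, "fingers": 0},
    {"dx": 0.24, "dy": -0.2, "dz": 0, "yaw": 0, "fingers": 0},
    {"dx": 0.24, "dy": -0.2, "dz": 0, "yaw": 0, "fingers": 0},
    {"dx": 0.24, "dy": -0.2, "dz": 0, "yaw": 0, "fingers": 0},
    {"dx": 0.24, "dy": -0.2, "dz": 0, "yaw": 0, "fingers": 0},
    {"dx": 0.24, "dy": -0.2, "dz": 0, "yaw": 0, "fingers": 0},
    {"dx": 0.24, "dy": -0.2, "dz": 0, "yaw": 0, "fingers": 0},
    {"dx": 0.07, "dy": -0.09, "dz": 0, "yaw": 0, "fingers": 0},
    {"dx": 0, "dy": 0, "dz": 0, "yaw": 0, "fingers": 0},
    {"dx": 0, "dy": 0, "dz": 0, "yaw": 0, "fingers": 0}
  ]
}}

```text
clock: 22.8
position: [0.4305, 0.2981, 0.2177]
tool_rot: [3.141, 0.0, 1.57]
force: [0.2, -0.5, -0.9]
grip_width: 0.0853
finger_force: 0.0
```

Run:
```python
from h import *
look('pics/w5.png',(.4290,.2985,.115))
```

```text
[0.43045642 0.29814241 0.2176641 ] [3.14091737e+00 2.54129005e-04 1.57035489e+00]
expect [318.2 237.3]
```

View pics/w5.png

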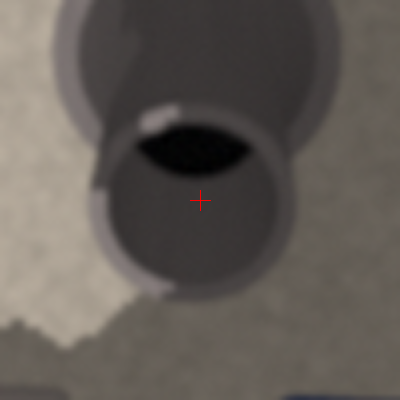

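Rim centre is about 1.7 px left of the marker, so a is at about x 0.428. Gripping it.

Call:
{"fn": "drive_tool", "kwargs": {
  "targets": [
    {"dx": 0, "dy": -0.025, "dz": 0.2, "yaw": 0, "fingers": 0},
    {"dx": 0, "dy": 0, "dz": 0.3, "yaw": 0, "fingers": 0},
    {"dx": 0, "dy": 0, "dz": 0.3, "yaw": 0, "fingers": 0},
    {"dx": 0, "dy": 0, "dz": 0.3, "yaw": 0, "fingers": 0},
    {"dx": 0, "dy": 0, "dz": 0.2, "yaw": 0, "fingers": 0},
    {"dx": 0, "dy": 0, "dz": 0.1, "yaw": 0, "fingers": 0},
    {"dx": 0, "dy": 0, "dz": 0, "yaw": 0, "fingers": 0.3},
    {"dx": 0, "dy": 0, "dz": 0, "yaw": 0, "fingers": 0.5},
    {"dx": 0, "dy": 0, "dz": 0, "yaw": 0, "fingers": 1},
    {"dx": 0, "dy": 0, "dz": 0, "yaw": 0, "fingers": 1},
    {"dx": 0, "dy": 0, "dz": 0, "yaw": 0, "fingers": 1},
    {"dx": 0, "dy": 0, "dz": 0, "yaw": 0, "fingers": 1},
    {"dx": 0, "dy": 0, "dz": 0, "yaw": 0, "fingers": 1},
    {"dx": 0, "dy": 0, "dz": 0, "yaw": 0, "fingers": 1},
    {"dx": 0, "dy": 0, "dz": 0, "yaw": 0, "fingers": 1},
    {"dx": 0, "dy": 0, "dz": 0, "yaw": 0, "fingers": 1},
    {"dx": 0, "dy": 0, "dz": 0, "yaw": 0, "fingers": 1}
  ],
  "squeeze": 45
}}

```text
clock: 24.55
position: [0.4278, 0.299, 0.0784]
tool_rot: [3.14, -0.001, 1.571]
force: [-1.2, -1.6, 10.3]
grip_width: 0.0334
finger_force: 43.8
```

Call:
{"fn": "drive_tool", "kwargs": {
  "targets": [
    {"dx": 0, "dy": 0, "dz": -0.1, "yaw": 0, "fingers": 1},
    {"dx": 0, "dy": 0, "dz": -0.2, "yaw": 0, "fingers": 1},
    {"dx": 0, "dy": 0, "dz": -0.2, "yaw": 0, "fingers": 1},
    {"dx": 0, "dy": 0, "dz": -0.2, "yaw": 0, "fingers": 1},
    {"dx": -0.07, "dy": 0.1, "dz": -0.1, "yaw": 0, "fingers": 1},
    {"dx": -0.14, "dy": 0.2, "dz": 0, "yaw": 0, "fingers": 1},
    {"dx": -0.14, "dy": 0.2, "dz": 0, "yaw": 0, "fingers": 1},
    {"dx": -0.14, "dy": 0.2, "dz": 0, "yaw": 0, "fingers": 1},
    {"dx": -0.14, "dy": 0.2, "dz": 0, "yaw": 0, "fingers": 1},
    {"dx": -0.14, "dy": 0.2, "dz": 0, "yaw": 0, "fingers": 1},
    {"dx": -0.14, "dy": 0.2, "dz": 0, "yaw": 0, "fingers": 1},
    {"dx": -0.14, "dy": 0.2, "dz": 0, "yaw": 0, "fingers": 1},
    {"dx": -0.14, "dy": 0.2, "dz": 0, "yaw": 0, "fingers": 1},
    {"dx": -0.14, "dy": 0.2, "dz": 0, "yaw": 0, "fingers": 1},
    {"dx": -0.14, "dy": 0.2, "dz": 0, "yaw": 0, "fingers": 1},
    {"dx": -0.08, "dy": 0.1, "dz": 0, "yaw": 0, "fingers": 1},
    {"dx": 0, "dy": 0, "dz": 0, "yaw": 0, "fingers": 1},
    {"dx": 0, "dy": 0, "dz": 0, "yaw": 0, "fingers": 1}
  ]
}}

```text
clock: 26.35
position: [0.6466, 0.1444, 0.1575]
tool_rot: [-3.141, -0.001, 1.571]
force: [-0.2, 0.1, -3.3]
grip_width: 0.0326
finger_force: 45.4
```

Run:
```python
from h import *
T,s=pose();im=grab_frame('wrist');print(s['position'],s['tool_rot'],s['grip_width'])
seats('wrist',im,T@camera_info('wrist')['hand_eye'])
```

```text
[0.64662862 0.14439212 0.15752855] [-3.14105630e+00 -5.31720357e-04  1.57118343e+00] 0.03261678316421875
wrist [322.2 221.5] [88.8 94.9] [0.6475 0.145  0.017 ]
wrist [ 79.4 141. ] [ 35.6 109.3] [0.4795 0.2027 0.017 ]
```

Lower to z 0.0955, release, then rise and back away to look.

Call:
{"fn": "drive_tool", "kwargs": {
  "targets": [
    {"dx": 0, "dy": 0.01, "dz": 0.1, "yaw": 0, "fingers": 1},
    {"dx": 0, "dy": 0, "dz": 0.2, "yaw": 0, "fingers": 1},
    {"dx": 0, "dy": 0, "dz": 0.2, "yaw": 0, "fingers": 1},
    {"dx": 0, "dy": 0, "dz": 0.09, "yaw": 0, "fingers": 1},
    {"dx": 0, "dy": 0, "dz": 0.03, "yaw": 0, "fingers": 1},
    {"dx": 0, "dy": 0, "dz": 0, "yaw": 0, "fingers": 1},
    {"dx": 0, "dy": 0, "dz": 0, "yaw": 0, "fingers": 1},
    {"dx": 0, "dy": 0, "dz": 0, "yaw": 0, "fingers": 0.6},
    {"dx": 0, "dy": 0, "dz": 0, "yaw": 0, "fingers": 0.5},
    {"dx": 0, "dy": 0, "dz": 0, "yaw": 0, "fingers": 0.3},
    {"dx": 0, "dy": 0, "dz": 0, "yaw": 0, "fingers": 0},
    {"dx": 0, "dy": 0, "dz": 0, "yaw": 0, "fingers": 0},
    {"dx": 0, "dy": 0, "dz": 0, "yaw": 0, "fingers": 0},
    {"dx": 0, "dy": 0, "dz": 0, "yaw": 0, "fingers": 0},
    {"dx": 0, "dy": 0, "dz": 0, "yaw": 0, "fingers": 0}
  ]
}}

```text
clock: 27.9
position: [0.6483, 0.1438, 0.0953]
tool_rot: [3.142, -0.0, 1.571]
force: [0.1, -0.4, -0.1]
grip_width: 0.0852
finger_force: 0.0
```

Call:
{"fn": "drive_tool", "kwargs": {
  "targets": [
    {"dx": 0, "dy": 0, "dz": -0.1, "yaw": 0, "fingers": 0},
    {"dx": 0, "dy": 0, "dz": -0.2, "yaw": 0, "fingers": 0},
    {"dx": 0, "dy": 0, "dz": -0.3, "yaw": 0, "fingers": 0},
    {"dx": 0, "dy": 0, "dz": -0.3, "yaw": 0, "fingers": 0},
    {"dx": 0, "dy": 0, "dz": -0.3, "yaw": 0, "fingers": 0},
    {"dx": 0, "dy": 0, "dz": -0.2, "yaw": 0, "fingers": 0},
    {"dx": 0.2, "dy": -0.24, "dz": 0, "yaw": 0, "fingers": 0},
    {"dx": 0.2, "dy": -0.24, "dz": 0, "yaw": 0, "fingers": 0},
    {"dx": 0.2, "dy": -0.24, "dz": 0, "yaw": 0, "fingers": 0},
    {"dx": 0.2, "dy": -0.24, "dz": 0, "yaw": 0, "fingers": 0},
    {"dx": 0.2, "dy": -0.24, "dz": 0, "yaw": 0, "fingers": 0},
    {"dx": 0.2, "dy": -0.24, "dz": 0, "yaw": 0, "fingers": 0},
    {"dx": 0.2, "dy": -0.24, "dz": 0, "yaw": 0, "fingers": 0},
    {"dx": 0.2, "dy": -0.24, "dz": 0, "yaw": 0, "fingers": 0},
    {"dx": 0, "dy": 0, "dz": 0, "yaw": 0, "fingers": 0},
    {"dx": 0, "dy": 0, "dz": 0, "yaw": 0, "fingers": 0}
  ]
}}

```text
clock: 29.5
position: [0.4562, 0.3041, 0.2361]
tool_rot: [3.141, -0.0, 1.572]
force: [-0.1, -0.3, 0.2]
grip_width: 0.0854
finger_force: 0.0
```

Run:
```python
from h import *
t=grab_frame('top');s=grab_frame('side')
a=cv2.resize(t[150:270,200:450],None,fx=3,fy=2.4);b=cv2.resize(s[130:330,250:500],(375,300));
cv2.imwrite('pics/f1.png',np.vstack([a,np.hstack([b,np.zeros((300,375,3),np.uint8)])]))
cv2.imwrite('pics/ft.png',cv2.resize(t[150:270,200:450],(750,360),interpolation=2));cv2.imwrite('pics/fs.png',cv2.resize(s[130:330,250:500],(750,600),interpolation=2))
```

```text
(no output)
```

View pics/ft.png

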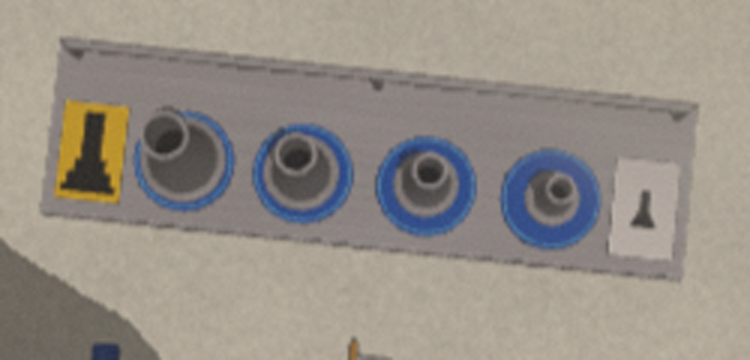

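View pics/fs.png

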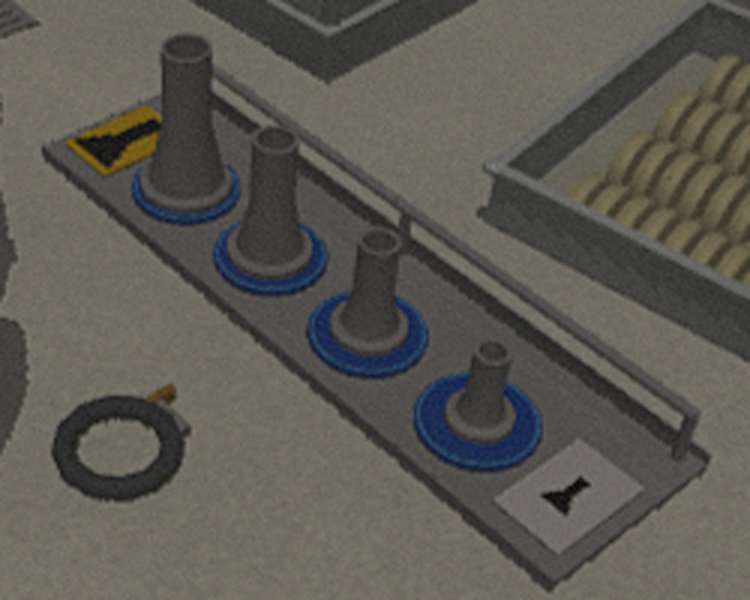

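Both views show all four nozzles upright and centred, with the order large to small from the yellow tag at crop (92,150) to the white tag at (643,208). The gripper is clear.

```bash
python3 -c "
from workcell import *
print(workorder.job_done())"
```

```text
the job is handed in; nothing more can be done
None
```

All four nozzles stand upright and centred on their seats, largest by the yellow tag and smallest by the white tag, confirmed in the top and side views; the job was handed in at about 30 s, and it returned no verdict.

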